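# Load a panel controller into the push-push tray of a programming dock

## Task

Push the closed tray of the grey dock in by its push block until it stops and let go, so that the tray springs out. Lay the black panel controller upright in the tray with its display towards the tray's front plate, let go of it, then push the tray back in until it latches, and make sure that it stays in when you take your hand away. Leave the aluminium ring, the marker pen and the yellow screwdriver where they are.

Things in the scene. Friction and masses are not known exactly. Their poses are not given: they have to be found in the camera images.
- dock: Grey steel programming dock, a sleeve 130 mm deep (x), 96 wide (y), 75 high, fixed to the bench. Origin: centre of its underside. Its -x side is the open front; the tray slides out along the dock's -x and is pushed in along +x. +z is up. Push-push latch: push the open tray to its stop and let go: it stays at 0. Push to the stop again and let go: it springs out. A shorter push changes nothing.
- tray (a joint): Tray slide, m, along the dock's -x. 0 = closed, latched (as it starts, empty); 0.110 = fully out, whole nest in front of the sleeve; negative = pressed past the latched place: the latch acts only past -0.010, at its stop at -0.011 (closing) or -0.014 (opening); 12 to 20 N there do. A damped spring (14 N s/m) pushes it out with 3 N (out) to 6 N (in): it follows the fingers out in about 1 s.
- tray_front (a point): Centre of the flat front face of the tray's push block, where it is pushed; moves with the tray. Black block with grey inlay, 50 mm wide, 40 high (22 to 62 mm above the bench), standing 20 mm out of the tray's front plate (80 wide, 60 high); the point is 42 mm above the bench. Axes as the dock's: push along +x. Tray latched: 99 mm in front of the dock's origin, 34 mm out of the sleeve.
- tray_nest (a point): Middle of the tray's nest, on its floor 16 mm above the bench; moves with the tray. Axes as the dock's. The nest is 98 mm long (x) and 58 mm wide (y), bounded by the front plate at -x and by ribs on the other three sides that stand 11 mm above its floor.
- controller_centre (a point): Centre (half-way up, 24 mm above its underside) of the black panel controller, a block 87 mm long (x), 48 mm wide (y) and 48 mm high, 0.14 kg, standing loose on the bench right way up. Axes: its -x end is the square display face with keys, +x the terminal end, +z up. Grasp it across its 48 mm width.
- controller_face (a point): Centre of the controller's display face, 44 mm from its centre along its own -x, 24 mm above its underside.
- ring: Aluminium ring, 75 mm across and 12 mm thick, lying flat on the bench; not to be disturbed. Origin at the middle of its underside.
- marker: White and blue marker pen, 135 mm long, lying on the bench; not to be disturbed. Origin at the middle of its underside, its length along its y.
- driver: Screwdriver with a yellow handle, 178 mm long, lying on the bench; not to be disturbed. Origin at the middle of its underside, its length along its y.
Not all that is in view belongs to the job. What is shaped like the part that bears controller_centre but pink is not meant.

How it is judged:
By the outcome, as a careful person would: the job done as asked, in the order asked, and still so for the second after the job is handed in, with the robot touching nothing.
It also fails if it takes over 72 s, if anything falls off the work surface, if the arm or the gripper's body presses on something with over 40 N, if the wrist force passes 120 N, or if a joint passes its speed limit or range.

## Robot

A 7-joint arm with a two-finger parallel gripper is mounted at the origin on a cart in front of the work surface, level with it; the furniture and walls round the work are solid. World frame = base frame: x ahead of the robot, y to its left, z up, the work surface at z = 0. Lengths are in m, angles in rad, forces in N, time in s.
With the tool pointing down it reaches from about 0.4 to 0.85 m from the base axis. Payload 4.5 kg.
Tool frame: the origin (TCP) lies at the very end of the fingers, on their centre line; the grasp point (between the pads) lies 19 mm behind it (r.grip_depth is the distance from the TCP to the grasp point, in m); z points along the fingers, x is the direction in which the jaws open and shut, and the axes are right-handed (so a half turn about z gives the same grasp; the last joint's range is limited). The gripper opens to 88 mm and grips with 3 to 60 N. Pads are 18 mm wide; open, the fingers measure 123 mm over their backs; the gripper's body (75 mm by 187 mm) begins 45 mm behind the grasp point.
Start: joints at [1.254, 0.689, -0.195, 1.565, 0.157, 0.902, -0.215], TCP at [0.215, -0.587, 0.239] pointing down, gripper open.
Joint ranges: [-3.01, 3.01], [-0.46, 2.08], [-1.47, 1.51], [0.13, 2.56], [-1, 4.14], [0.04, 2.09], [-2.66, 2.66]. Speed limits (rad/s): [2.57, 2.57, 3.14, 3.14, 3.14, 3.14, 3.14].

## Interface

Orientations are given as a unit quaternion [x, y, z, w].
In Python, from plant import r gives the robot as it stands. The module is installed in compiled form; this text tells all that it offers.
- The arm moves only by the shell command python3 -m jog 'ROWS' [FORCE]. ROWS is JSON, a list of rows, each a list of 5 numbers: the shift along the tool's x, y, z in units of 1 m (1.0 is 1 m), then the turn about the tool's z in units of 360 degrees (1.0 is 360 degrees), then the closure, from 0 (fully open) to 1 (shut). In form: [[dx, dy, dz, yaw, fingers], ...]. A call has 1 to 20 rows; each row shifts and turns the commanded pose from where the row before left it, along the tool's axes as they then stand; what a row does not reach is not made up. A row lasts 1/10 s, in which the tool goes at most 50 mm and 8.59 degrees, less where a joint would pass 70% of its speed; a pose out of reach is approached as far as the arm can. A call with a number of a shift or a turn outside -1 to 1 is refused whole. A call with a gripper value outside its range is refused whole. The fingers move at their own pace and stop on an object; FORCE is the grip in N (left out, the last holds). Time passes only in rows, so rows that do not move let the fingers close. It gives the time, the measured TCP pose, the force and the opening at its end, in the units of the state.
- r.get_state(): the state, without advancing time (a new reading comes with each control period).
- r.snapshot(name): name is "side" or "top" or "wrist"; returns the picture (384x512x3 uint8, red, green, blue); there is no depth.
- r.get_calibration(name): a dict with "mtx" (3x3 intrinsics, pixels), "R" (3x3) and "t" (3): a world point X has camera coordinates R X + t. Camera axes: x right, y down, z forward; pixel columns grow to the right and rows downward; lengths in m; the calibration is good to about 2 mm. A picture is of the moment at which its call begins: read the wrist's pose just before it. get_calibration takes no time and is no camera call; for the wrist camera it gives the pose at the moment of the call.
- r.finish_job(): hands the job in, once; it reports no verdict.
Trained networks look in the newest picture that a camera, given by its name, has taken for a name from the list of things; names that differ only in an ending like _2 or _b are one class to them, and where a whole thing is asked for, a point or a joint stands for the part that bears it (a point fixed in the world has none). Each returns a list of dicts, best first, with "score" (0 to 1); they miss things now and then, are a little off and sometimes report something else, mostly with a low value. They report only what shows in the picture. A call takes as long as a camera call. They do not tell look-alikes from the thing itself.
- r.cut_out(thing, camera): "pixels" (384x512 bool, what is visible of it) and "rect" ([left, top, right, bottom] in pixels, round what is visible of it).
The state is a dict: "clock": time; "q": joint angles; "qd": joint speeds; "joint_torque": joint torques, N m; "tool_pos": TCP position; "eef_rot": TCP orientation; "contact_force": force on the tool from outside, world axes, zero at the start; "moment": the same for the moment, N m; "opening": opening from 0.0 (shut) to 1.0 (fully open).
Only numpy, scipy, OpenCV 4.12 (cv2) and the standard library are available. Lean on these libraries where they do the work, as an engineer would, in place of code of your own. Each camera call takes 0.05 s, during which the arm holds its last target.

## Working session

There is one attempt and no reset: what is moved stays moved. The work goes in short steps, Python scripts to look and compute and a shell command to move; the robot and the scene stay as the last step left them, time stands still between calls to the robot, and variables do not carry over. Pictures are saved under pics/ and viewed, and the job is handed in when it is done.

```bash
mkdir -p pics; ls
cat > h.py <<'E'
from plant import r
import numpy as np, cv2
from scipy.spatial.transform import Rotation as Ro
def snap(n,name):
    im=r.snapshot(n); cv2.imwrite(f'pics/{name}.png',im[:,:,::-1]); return im
def ray(cam,uv,z):
    c=r.get_calibration(cam);R=np.array(c['R']);t=np.array(c['t']);K=np.array(c['mtx'])
    o=-R.T@t; d=R.T@np.linalg.solve(K,np.array([uv[0],uv[1],1.]))
    s=(z-o[2])/d[2]; return o+s*d
def proj(cam,X):
    c=r.get_calibration(cam);p=np.array(c['R'])@np.array(X)+np.array(c['t']);p=np.array(c['mtx'])@p
    return p[:2]/p[2]
E
python3 - <<'E'
from h import *
s=r.get_state(); print(s)
for n in ('side','top','wrist'):
    snap(n,n+'0'); c=r.get_calibration(n); R=np.array(c['R']);print(n,-R.T@np.array(c['t']),R[2],c['mtx'][0])
E
```

```text
pics
{'clock': 0.0, 'q': array([ 1.25377145,  0.68997006, -0.19452405,  1.56636694,  0.15729344,
        0.90246985, -0.21511203]), 'qd': array([ 0.00032916, -0.0006919 ,  0.00173078, -0.00177241, -0.00025666,
       -0.00052902, -0.00163307]), 'joint_torque': array([-2.66857014e-04, -5.27568233e+01, -1.26687806e+00, -1.53431547e+01,
       -5.25578996e-02,  6.45145090e-03,  1.60375153e-04]), 'tool_pos': array([ 0.21453748, -0.58634724,  0.23791286]), 'eef_rot': array([ 8.19678449e-01, -5.72823192e-01, -7.79617151e-04, -4.71975959e-04]), 'contact_force': array([ 0.49045132, -0.21487718, -0.33062032]), 'moment': array([0.02130441, 0.02073877, 0.0572266 ]), 'opening': 1.0033753228176285}
side [0.55311834 0.84327708 0.92190183] [-0.02928491 -0.73431019 -0.67818209] [447.68917072   0.         261.64949604]
top [ 0.38561513 -0.12682628  1.28051207] [ 0.11768313 -0.00239789 -0.9930483 ] [445.10833742   0.         252.86921977]
wrist [ 0.27602068 -0.5643682   0.38405769] [-0.2406269  -0.08588009 -0.9668109 ] [313.37845636   0.         254.6811936 ]
```

View pics/top0.png

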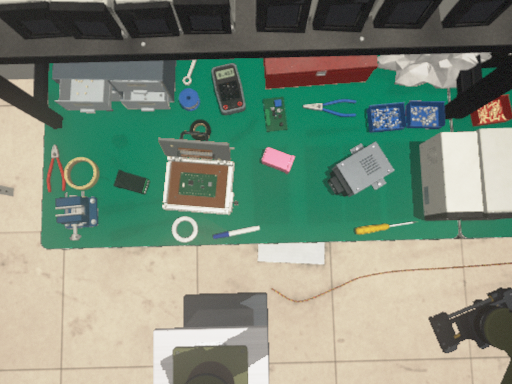

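View pics/side0.png

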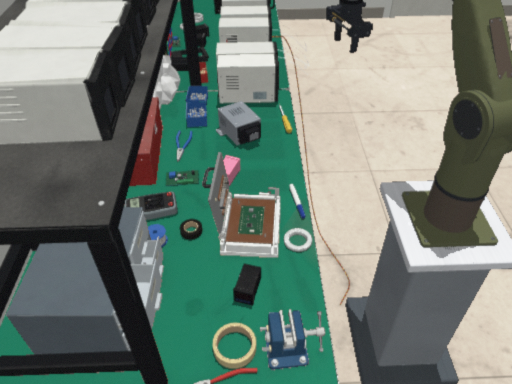

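View pics/wrist0.png

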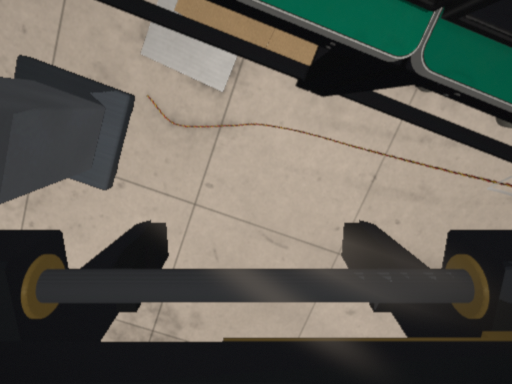

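Top view: the dock is at about (368,168), with its push block at the lower left (340,185). The black controller is at (131,181). The pink look-alike at (278,159) is to be ignored. Next I measure these.

Run:
```python
from h import *
for cam in ('top','side'):
    snap(cam,cam+'1')
    for th in ('dock','tray','controller_centre','controller_face','tray_front','ring','marker','driver'):
        for d in r.cut_out(th,cam)[:3]:
            m=d['pixels'].astype(np.uint8)
            ys,xs=np.nonzero(m); 
            rc=cv2.minAreaRect(np.c_[xs,ys].astype(np.float32))
            print(cam,th,round(d['score'],2),np.round(d['rect'],0),m.sum(),np.round(cv2.boxPoints(rc),1).tolist())
            np.save(f'pics/{cam}_{th}_{round(d["score"]*100)}.npy',m)
t=cv2.imread('pics/top1.png');s=cv2.imread('pics/side1.png')
cv2.imwrite('pics/tz_dock.png',cv2.resize(t[130:210,310:410],None,fx=7,fy=7,interpolation=cv2.INTER_CUBIC))
cv2.imwrite('pics/tz_con.png',cv2.resize(t[150:210,90:190],None,fx=7,fy=7,interpolation=cv2.INTER_CUBIC))
cv2.imwrite('pics/sz_dock.png',cv2.resize(s[90:160,205:305],None,fx=7,fy=7,interpolation=cv2.INTER_CUBIC))
cv2.imwrite('pics/sz_con.png',cv2.resize(s[250:320,205:305],None,fx=7,fy=7,interpolation=cv2.INTER_CUBIC))
```

```text
top dock 0.9 [327. 142. 395. 193.] 2317 [[317.8999938964844, 169.39999389648438], [371.0, 134.0], [397.8999938964844, 174.39999389648438], [344.79998779296875, 209.8000030517578]]
top tray 0.8 [328. 171. 353. 196.] 394 [[323.0, 175.39999389648438], [336.6000061035156, 166.6999969482422], [352.20001220703125, 191.0], [338.6000061035156, 199.6999969482422]]
top controller_centre 0.69 [260. 144. 292. 176.] 542 [[259.3999938964844, 162.60000610351562], [266.5, 144.8000030517578], [294.3999938964844, 156.0], [287.29998779296875, 173.6999969482422]]
top controller_centre 0.66 [115. 174. 148. 193.] 476 [[113.80000305175781, 184.8000030517578], [118.0, 170.10000610351562], [148.6999969482422, 178.89999389648438], [144.5, 193.60000610351562]]
top controller_face 0.77 [113. 176. 151. 192.] 549 [[112.80000305175781, 185.60000610351562], [117.0, 169.60000610351562], [150.3000030517578, 178.3000030517578], [146.10000610351562, 194.3000030517578]]
top controller_face 0.69 [260. 146. 294. 174.] 524 [[259.5, 161.89999389648438], [265.8999938964844, 145.10000610351562], [293.70001220703125, 155.60000
[... 1759 characters left out ...]
 806 [[230.10000610351562, 298.70001220703125], [242.6999969482422, 260.8999938964844], [263.70001220703125, 267.8999938964844], [251.10000610351562, 305.70001220703125]]
side tray_front 0.62 [236. 121. 261. 143.] 414 [[234.3000030517578, 126.9000015258789], [258.79998779296875, 119.9000015258789], [263.70001220703125, 137.10000610351562], [239.1999969482422, 144.10000610351562]]
side ring 0.87 [282. 228. 314. 246.] 340 [[284.0, 228.0], [311.0, 228.0], [311.0, 249.0], [284.0, 249.0]]
side marker 0.64 [291. 182. 303. 217.] 161 [[288.29998779296875, 184.89999389648438], [293.70001220703125, 183.10000610351562], [304.20001220703125, 214.60000610351562], [298.79998779296875, 216.39999389648438]]
```

View pics/tz_dock.png

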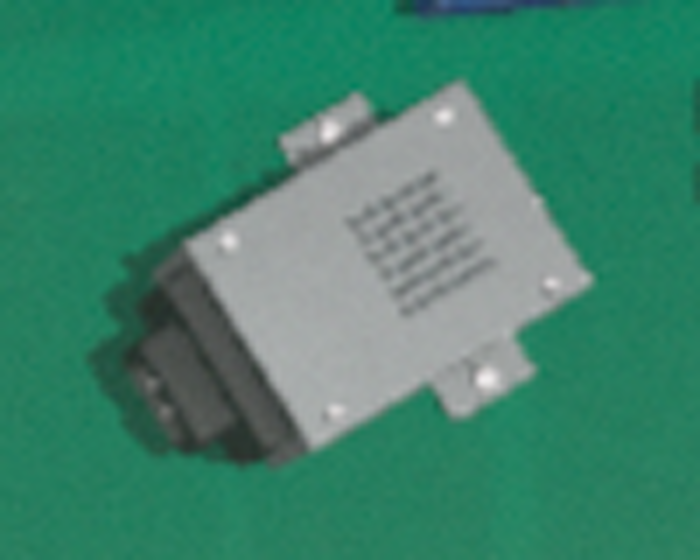

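View pics/tz_con.png

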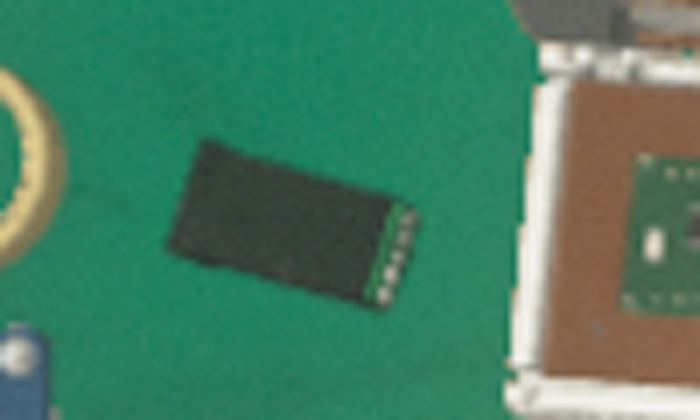

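View pics/sz_dock.png

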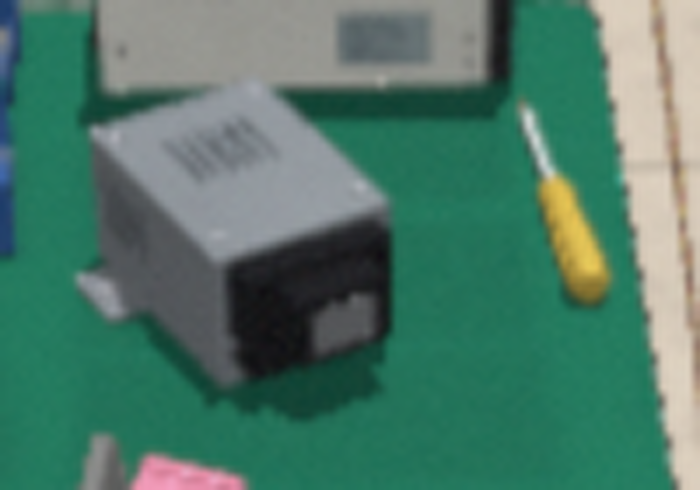

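View pics/sz_con.png

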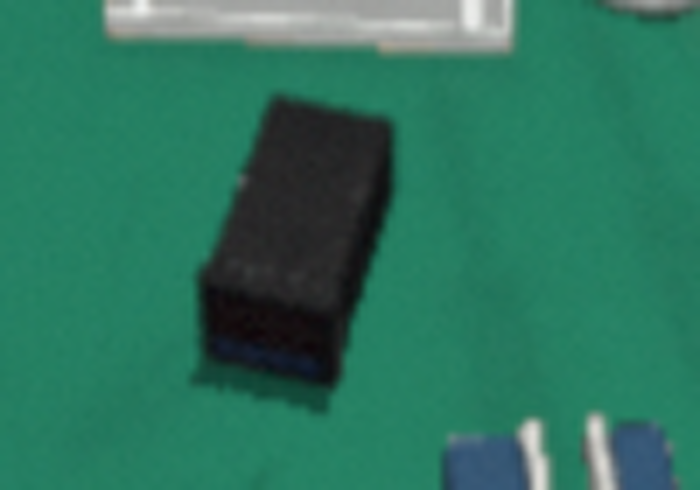

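Run:
```python
from h import *
f=lambda o,p:[(o[0]+(p[0]+.5)/7-.5),(o[1]+(p[1]+.5)/7-.5)]
def go(cam,o,pts,z):
    P=np.array([ray(cam,f(o,p),z)[:2] for p in pts]); c=P.mean(0)
    print(cam,np.round(P,4).tolist(),'c',np.round(c,4)); 
    for i in range(4):
        d=P[(i+1)%4]-P[i]; print('   edge',np.round(np.linalg.norm(d),4),np.round(np.degrees(np.arctan2(d[1],d[0])),1))
go('top',(310,130),[(185,243),(463,82),(595,282),(310,452)],.075)
go('side',(205,90),[(225,262),(95,130),(255,80),(388,205)],.075)
go('top',(90,150),[(205,140),(418,210),(383,310),(168,248)],.048)
go('side',(205,250),[(275,95),(392,120),(338,310),(205,278)],.048)
# pushblock front top edge z=.062
for p in [(130,352),(190,448)]: print('block top front',ray('top',f((310,130),p),.062))
for n,p in dict(encl_right=(535,300),ring=None).items():
    if p: print(ray('top',f((90,150),p),.03))
for n,p,z in [('lidL',(160,140),.1),('lidR',(230,150),.1),('vise',(97,200),.05),('ylw ring',(81,173),.01),('dmark',(260,228),.01),('drv handle',(356,228),.02),('psu',(425,140),.1),('psu2',(425,215),.1),('tip',(413,223),.01),('ringR',(198,228),.01),('mat edge',(300,240),0)]: print(n,np.round(ray('top',p,z),3))
```

```text
top [[0.5905, -0.3596], [0.652, -0.4723], [0.5709, -0.5193], [0.5069, -0.4043]] c [ 0.5801 -0.4389]
   edge 0.1284 -61.4
   edge 0.0937 -149.9
   edge 0.1316 119.1
   edge 0.0948 28.1
side [[0.5861, -0.3533], [0.6497, -0.4668], [0.5712, -0.5088], [0.5089, -0.3964]] c [ 0.579  -0.4313]
   edge 0.1301 -60.7
   edge 0.0891 -151.9
   edge 0.1284 119.0
   edge 0.0885 29.2
top [[0.5956, 0.2444], [0.5651, 0.159], [0.5253, 0.1729], [0.5524, 0.2587]] c [0.5596 0.2087]
   edge 0.0906 -109.7
   edge 0.0422 160.8
   edge 0.09 72.5
   edge 0.0456 -18.3
side [[0.5697, 0.1745], [0.5297, 0.1868], [0.5502, 0.2621], [0.5935, 0.2481]] c [0.5608 0.2179]
   edge 0.0418 162.9
   edge 0.078 74.8
   edge 0.0455 -18.0
   edge 0.0773 -107.9
block top front [ 0.5496559  -0.33832126  0.062     ]
block top front [ 0.51097442 -0.36017797  0.062     ]
[0.52984361 0.11589272 0.03      ]
lidL [0.665 0.118 0.1  ]
lidR [ 0.633 -0.071  0.1  ]
vise [0.511 0.304 0.05 ]
ylw ring [0.595 0.365 0.01 ]
dmark [ 0.423 -0.147  0.01 ]
drv handle [ 0.416 -0.418  0.02 ]
psu [ 0.647 -0.599  0.1  ]
psu2 [ 0.444 -0.584  0.1  ]
tip [ 0.427 -0.583  0.01 ]
ringR [0.428 0.029 0.01 ]
mat edge [ 0.387 -0.261  0.   ]
```

```bash
cat >> h.py <<'E'
def delta(x,y,z,a):
    """print shift in tool axes (as they stand) and yaw turns to reach TCP x,y,z with tool-x azimuth a deg"""
    s=r.get_state(); R=Ro.from_quat(s['eef_rot']).as_matrix()
    d=R.T@(np.array([x,y,z])-s['tool_pos']); a0=np.degrees(np.arctan2(R[1,0],R[0,0]))
    y_=-((a-a0+180)%360-180)/360
    print('t',round(s['clock'],2),'pos',np.round(s['tool_pos'],4),'a',round(a0,2),'tilt',np.round(R[:,2],3),'F',np.round(s['contact_force'],1),'open',round(s['opening'],3)); print('delta tool',np.round(d,4),'yaw',round(y_,4),'rows',round(abs(y_)*360/8.59,1)); print('q',np.round(s['q'],2))
E
python3 -m jog '[[-0.013,-0.031,0,0,1],[-0.013,-0.031,0,0,1],[-0.013,-0.031,0,0,1],[-0.013,-0.031,0,0,1],[-0.013,-0.031,0,0,1],[-0.013,-0.031,0,0,1],[-0.013,-0.031,0,0,1],[-0.013,-0.031,0,0,1],[-0.013,-0.031,0,0,1],[-0.013,-0.031,0,0,1],[-0.013,-0.031,0,0,1],[-0.013,-0.031,0,0,1]]' 20
python3 -c "
from h import *
delta(.510,-.312,.150,29.2)"
```

```text
clock: 2.25
tool_pos: [0.5115, -0.3116, 0.2388]
eef_rot: [0.82, -0.573, 0.0, 0.0]
contact_force: [0.9, 0.0, 0.1]
opening: 0.007
t 2.25 pos [ 0.5115 -0.3116  0.2388] a -69.9 tilt [ 0. -0. -1.] F [0.9 0.  0.1] open 0.007
delta tool [-0.0001  0.0015  0.0888] yaw -0.2753 rows 11.5
q [ 0.56  0.65 -0.15  1.65  0.12  0.85 -0.87]
```

```bash
python3 -m jog '[[0,0,0.007,-0.023,1],[0,0,0.007,-0.023,1],[0,0,0.007,-0.023,1],[0,0,0.007,-0.023,1],[0,0,0.007,-0.023,1],[0,0,0.007,-0.023,1],[0,0,0.007,-0.023,1],[0,0,0.007,-0.023,1],[0,0,0.007,-0.023,1],[0,0,0.007,-0.023,1],[0,0,0.007,-0.023,1],[0,0,0.007,-0.0223,1],[0,0,0,0,1]]'
python3 -c "
from h import *
delta(.510,-.312,.040,29.2)
snap('wrist','w1');print(proj('wrist',[.5317,-.3496,.042]),proj('wrist',[.5317,-.3496,.062]))"
```

```text
clock: 3.55
tool_pos: [0.5098, -0.3128, 0.1537]
eef_rot: [0.968, 0.252, -0.001, -0.001]
contact_force: [-0.5, 1.0, -0.3]
opening: 0.003
t 3.55 pos [ 0.5098 -0.3128  0.1537] a 29.2 tilt [-0.002  0.001 -1.   ] F [-0.5  1.  -0.3] open 0.003
delta tool [ 0.0007 -0.0003  0.1137] yaw 0.0 rows 0.0
q [ 0.8   0.82 -0.6   1.71  0.61  0.8   0.43]
[255.81968279 231.72841937] [255.89527339 241.16959466]
```

View pics/w1.png

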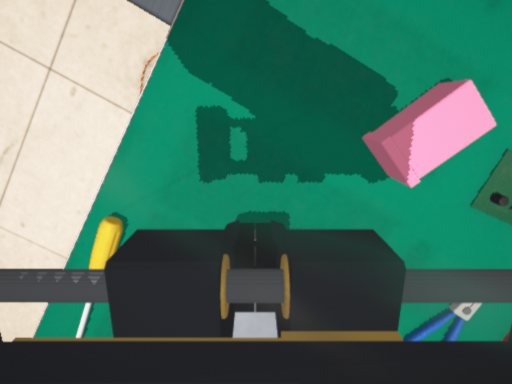

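```bash
python3 -m jog '[[0,0,0.02,0,1],[0,0,0.02,0,1],[0,0,0.02,0,1],[0,0,0.02,0,1],[0,0,0.02,0,1],[0,0,0.012,0,1],[0,0.005,0,0,1],[0,0.01,0,0,1],[0,0.006,0,0,1]]'
python3 -c "
from h import *
delta(.5317,-.3496,.042,29.2)
snap('side','s2');im=cv2.imread('pics/s2.png');cv2.imwrite('pics/s2z.png',cv2.resize(im[60:180,190:330],None,fx=5,fy=5))"
```

```text
clock: 4.5
tool_pos: [0.5222, -0.3328, 0.0439]
eef_rot: [0.968, 0.251, 0.001, 0.001]
contact_force: [-0.2, 0.3, -0.3]
opening: 0.005
t 4.5 pos [ 0.5222 -0.3328  0.0439] a 29.11 tilt [ 0.003 -0.002 -1.   ] F [-0.2  0.3 -0.3] open 0.005
delta tool [0.0001 0.0193 0.002 ] yaw -0.0003 rows 0.0
q [ 0.76  0.99 -0.5   1.7   0.73  0.64  0.37]
```

View pics/s2z.png

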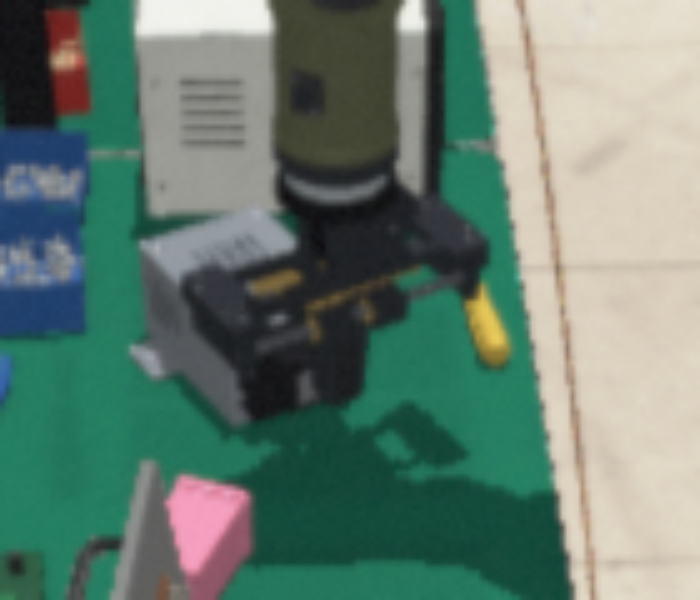

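```bash
python3 -m jog '[[0,0.002,0,0,1],[0,0.002,0,0,1],[0,0.002,0,0,1],[0,0.002,0,0,1],[0,0.002,0,0,1]]' 40;  python3 -m jog '[[0,0.002,0,0,1],[0,0.002,0,0,1]]'; python3 -m jog '[[0,0.002,0,0,1],[0,0.002,0,0,1]]'
```

```text
clock: 5.05
tool_pos: [0.5257, -0.3397, 0.0428]
eef_rot: [0.968, 0.252, -0.0, -0.0]
contact_force: [-0.4, -0.4, -0.6]
opening: 0.005
clock: 5.25
tool_pos: [0.5274, -0.3428, 0.0427]
eef_rot: [0.968, 0.252, -0.0, -0.0]
contact_force: [-1.9, 2.0, 2.9]
opening: 0.006
clock: 5.45
tool_pos: [0.5284, -0.3447, 0.0427]
eef_rot: [0.968, 0.253, -0.001, -0.002]
contact_force: [-3.6, 4.9, 4.7]
opening: 0.006
```

```bash
python3 -m jog '[[0,0.002,0,0,1],[0,0.002,0,0,1],[0,0.002,0,0,1]]';  python3 -m jog '[[0,0.002,0,0,1],[0,0.002,0,0,1]]'; python3 -m jog '[[0,0.002,0,0,1],[0,0.002,0,0,1]]'
```

```text
clock: 5.75
tool_pos: [0.5312, -0.3497, 0.0427]
eef_rot: [0.968, 0.253, -0.001, -0.002]
contact_force: [-3.7, 5.0, 4.6]
opening: 0.006
clock: 5.95
tool_pos: [0.5331, -0.3529, 0.0427]
eef_rot: [0.968, 0.253, -0.001, -0.002]
contact_force: [-3.6, 5.5, 6.2]
opening: 0.005
clock: 6.15
tool_pos: [0.5349, -0.3563, 0.0427]
eef_rot: [0.968, 0.253, -0.001, -0.002]
contact_force: [-5.2, 7.7, 6.4]
opening: 0.008
```

```bash
python3 -m jog '[[0,0.001,0,0,1],[0,0.001,0,0,1]]';  python3 -m jog '[[0,0.001,0,0,1],[0,0.001,0,0,1]]'; python3 -m jog '[[0,0.001,0,0,1],[0,0.001,0,0,1],[0,0,0,0,1]]'
```

```text
clock: 6.35
tool_pos: [0.535, -0.3565, 0.0426]
eef_rot: [0.967, 0.253, -0.002, -0.004]
contact_force: [-7.9, 9.5, 9.4]
opening: 0.007
clock: 6.55
tool_pos: [0.535, -0.3565, 0.0426]
eef_rot: [0.967, 0.253, -0.003, -0.005]
contact_force: [-10.0, 13.5, 13.2]
opening: 0.004
clock: 6.85
tool_pos: [0.535, -0.3565, 0.0426]
eef_rot: [0.967, 0.254, -0.004, -0.006]
contact_force: [-11.8, 14.3, 13.7]
opening: 0.006
```

Against the stop at about 18 N. Now let it spring out.

```bash
python3 -m jog '[[0,-0.008,0,0,1],[0,-0.01,0,0,1],[0,-0.01,0,0,1],[0,-0.01,0,0,1],[0,-0.01,0,0,1],[0,-0.012,0,0,1],[0,-0.012,0,0,1],[0,-0.012,0,0,1],[0,-0.012,0,0,1],[0,-0.012,0,0,1],[0,-0.012,0,0,1],[0,-0.012,0,0,1],[0,-0.012,0,0,1],[0,-0.012,-0.01,0,1],[0,0,-0.03,0,1],[0,0,-0.04,0,1],[0,0,-0.04,0,1]]'
python3 -c "
from h import *
snap('top','t3');im=cv2.imread('pics/t3.png');cv2.imwrite('pics/t3z.png',cv2.resize(im[130:230,290:410],None,fx=6,fy=6,interpolation=cv2.INTER_CUBIC))
delta(.56,.213,.26,-18)
print([np.round(ray('top',p,.048),3) for p in [(260,163),(278,159)]])"
```

```text
clock: 8.55
tool_pos: [0.4634, -0.2281, 0.1647]
eef_rot: [0.968, 0.252, 0.0, 0.001]
contact_force: [0.5, -0.6, 0.3]
opening: 0.005
t 8.6 pos [ 0.4668 -0.2288  0.1703] a 29.21 tilt [ 0.01  -0.004 -1.   ] F [ 1.3 -0.2  4.2] open 0.003
delta tool [ 0.2976 -0.3394 -0.0906] yaw 0.1311 rows 5.5
q [ 0.72  0.7  -0.58  1.95  0.62  0.66  0.26]
[array([ 0.604, -0.152,  0.048]), array([ 0.614, -0.203,  0.048])]
```

View pics/t3z.png

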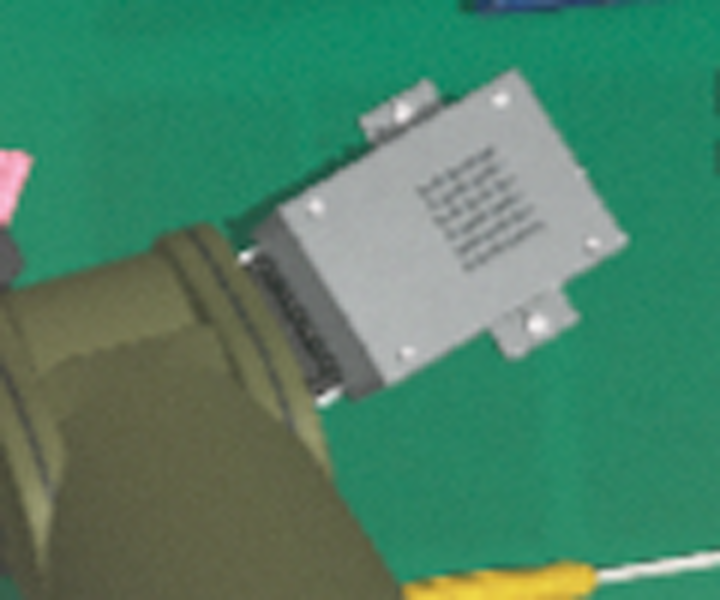

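```bash
python3 -m jog '[[0,0,-0.03,0,1],[0,0,-0.03,0,0],[0.0248,-0.0283,-0.03,0,0],[0.0248,-0.0283,0,0,0],[0.0248,-0.0283,0,0,0],[0.0248,-0.0283,0,0,0],[0.0248,-0.0283,0,0,0],[0.0248,-0.0283,0,0,0],[0.0248,-0.0283,0,0,0],[0.0248,-0.0283,0,0,0],[0.0248,-0.0283,0,0,0],[0.0248,-0.0283,0,0,0],[0.0248,-0.0283,0,0,0],[0.0248,-0.0283,0,0,0]]'
python3 -m jog '[[0,0,0,0.0218,0],[0,0,0,0.0218,0],[0,0,0,0.0218,0],[0,0,0,0.0218,0],[0,0,0,0.0218,0],[0,0,0,0.0218,0],[0,0,0,0,0]]'
python3 -c "
from h import *
delta(.56,.213,.12,-18)
snap('top','t4');im=cv2.imread('pics/t4.png');cv2.imwrite('pics/t4z.png',cv2.resize(im[130:230,290:410],None,fx=6,fy=6,interpolation=cv2.INTER_CUBIC))
snap('wrist','w4')
snap('side','s4');im=cv2.imread('pics/s4.png');cv2.imwrite('pics/s4z.png',cv2.resize(im[90:190,200:320],None,fx=6,fy=6,interpolation=cv2.INTER_CUBIC))
"
```

```text
clock: 10.0
tool_pos: [0.558, 0.215, 0.2534]
eef_rot: [0.968, 0.252, 0.001, 0.0]
contact_force: [0.1, 0.9, -0.2]
opening: 0.996
clock: 10.7
tool_pos: [0.5577, 0.2138, 0.2535]
eef_rot: [0.988, -0.156, 0.001, -0.0]
contact_force: [-0.4, -0.1, 1.0]
opening: 1.003
t 10.7 pos [0.5577 0.2138 0.2535] a -17.92 tilt [ 0.003 -0.    -1.   ] F [-0.4 -0.1  1. ] open 1.003
delta tool [2.100e-03 1.000e-04 1.335e-01] yaw 0.0002 rows 0.0
q [-0.22  0.65 -0.39  1.63  0.3   0.92 -1.03]
```

View pics/t4z.png

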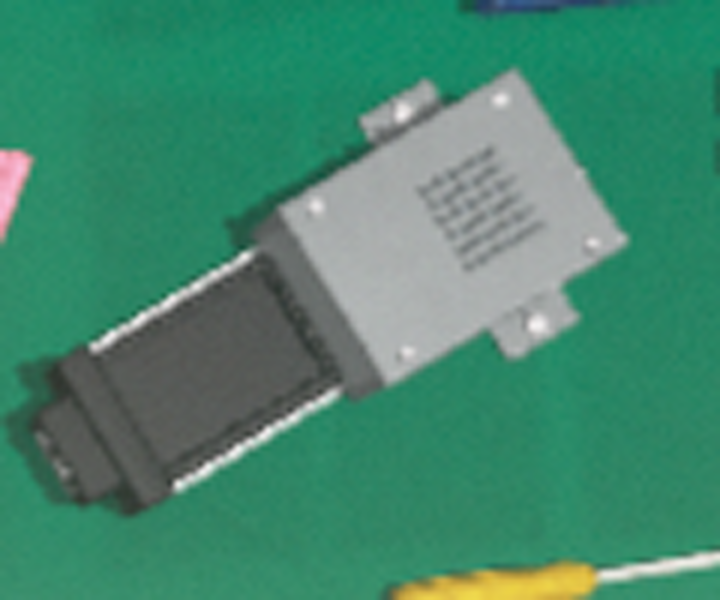

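View pics/w4.png

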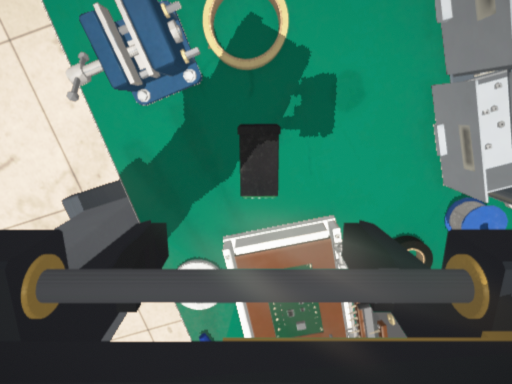

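View pics/s4z.png

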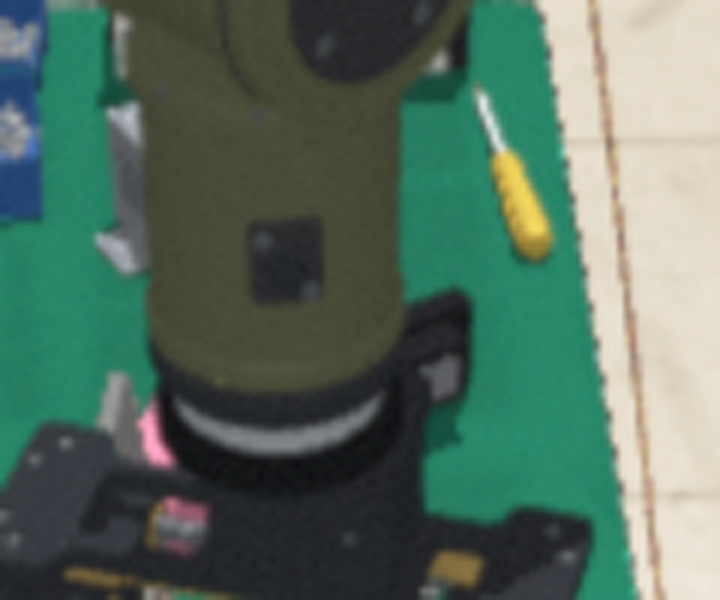

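Run:
```python
from h import *
im=cv2.imread('pics/w4.png');cv2.imwrite('pics/w4z.png',cv2.resize(im[105:215,200:320],None,fx=6,fy=6,interpolation=cv2.INTER_CUBIC))
f=lambda o,p,k=6:[(o[0]+(p[0]+.5)/k-.5),(o[1]+(p[1]+.5)/k-.5)]
th=np.radians(-60.8);u=np.array([np.cos(th),np.sin(th)]);v=np.array([-u[1],u[0]]);C=np.array([.580,-.436])
o=(290,130)
for n,p,z in [('roofFL',(280,207),.075),('roofBL',(515,70),.075),('roofBR',(628,240),.075),('roofFR',(385,388),.075),
 ('blk',(35,418),.062),('blk',(80,502),.062),('plate f',(55,360),.064),('plate f',(130,512),.064),('plate b',(85,348),.064),('plate b',(170,495),.064),
 ('railL',(92,345),.027),('railL',(255,250),.027),('railR',(180,490),.027),('railR',(340,392),.027)]:
    X=ray('top',f(o,p),z)[:2]; print(n,np.round(X,4),'dock xy',np.round([(X-C)@u,(X-C)@v],4))
print('conwrist')
```

```text
roofFL [ 0.591  -0.3603] dock xy [-0.0607  0.0465]
roofBL [ 0.6521 -0.4715] dock xy [0.0661 0.0456]
roofBR [ 0.5717 -0.5185] dock xy [ 0.0679 -0.0475]
roofFR [ 0.5066 -0.404 ] dock xy [-0.0638 -0.0484]
blk [ 0.4982 -0.246 ] dock xy [-0.2058  0.0213]
blk [ 0.4592 -0.2651] dock xy [-0.2081 -0.0221]
plate f [ 0.5245 -0.2559] dock xy [-0.1843  0.0394]
plate f [ 0.4539 -0.2874] dock xy [-0.1912 -0.0376]
plate b [ 0.5297 -0.2699] dock xy [-0.1696  0.0371]
plate b [ 0.4612 -0.306 ] dock xy [-0.1715 -0.0403]
railL [ 0.5354 -0.2776] dock xy [-0.16    0.0383]
railL [ 0.5788 -0.3567] dock xy [-0.0698  0.0376]
railR [ 0.4657 -0.3162] dock xy [-0.1603 -0.0413]
railR [ 0.5101 -0.3937] dock xy [-0.0711 -0.0404]
conwrist
```

View pics/w4z.png

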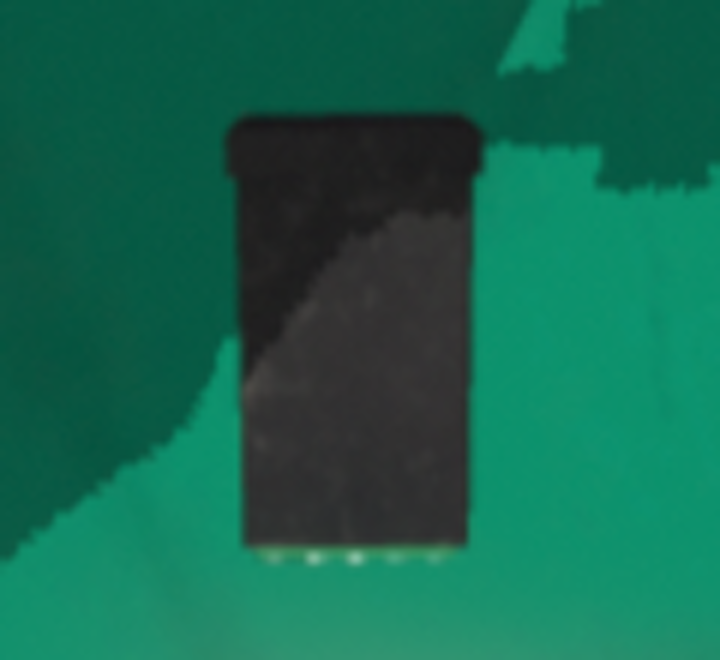

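Run:
```python
from h import *
f=lambda o,p,k=6:[(o[0]+(p[0]+.5)/k-.5),(o[1]+(p[1]+.5)/k-.5)]
c=r.get_calibration('wrist');print('cam',-np.array(c['R']).T@np.array(c['t']))
o=(200,105)
P={n:ray('wrist',f(o,p),z)[:2] for n,p,z in [('bzL',(228,150),.048),('bzR',(483,150),.048),('front',(355,114),.048),('l1',(238,185),.046),('r1',(472,185),.046),('l2',(244,540),.046),('r2',(467,540),.046),('end',(356,547),.046)]}
for k,p in P.items(): print(k,np.round(p,4))
m1=(P['l1']+P['r1'])/2;m2=(P['l2']+P['r2'])/2;d=m2-m1;print('axis',np.degrees(np.arctan2(d[1],d[0])),'w',np.linalg.norm(P['bzL']-P['bzR']),np.linalg.norm(P['l1']-P['r1']),np.linalg.norm(P['l2']-P['r2']),'len',np.linalg.norm(P['end']-P['front']))
for a,b in (('l1','l2'),('r1','r2')):
  e=P[b]-P[a];print(np.degrees(np.arctan2(e[1],e[0])))
ax=d/np.linalg.norm(d);cc=P['front']+ax*.044;print('centre',cc, 'lat',(m2-cc)@np.array([-ax[1],ax[0]]))
delta(cc[0],cc[1],.017,np.degrees(np.arctan2(ax[1],ax[0]))+90)
```

```text
cam [0.57720271 0.27575735 0.39904098]
bzL [0.5515 0.257 ]
bzR [0.5962 0.2427]
front [0.5758 0.2561]
l1 [0.5511 0.2503]
r1 [0.5926 0.237 ]
l2 [0.5305 0.1848]
r2 [0.572  0.1716]
end [0.5509 0.1768]
axis -107.4701365314695 w 0.04692583987013424 0.04350983430210066 0.04353592806852621 len 0.08311584351477534
-107.48102168436796
-107.45925192330944
centre [0.56254994 0.21415119] lat 7.845325950726493e-06
t 10.85 pos [0.5574 0.2137 0.2531] a -17.72 tilt [ 0.001 -0.    -1.   ] F [-1.2  0.4 -1.1] open 1.002
delta tool [ 0.0045 -0.0019  0.2361] yaw -0.0007 rows 0.0
q [-0.22  0.65 -0.39  1.63  0.3   0.92 -1.03]
```

```bash
python3 -m jog '[[0.0045,-0.002,0.025,0,0],[0,0,0.03,0,0],[0,0,0.03,0,0],[0,0,0.03,0,0],[0,0,0.03,0,0],[0,0,0.03,0,0],[0,0,0.025,0,0],[0,0,0.02,0,0],[0,0,0.015,0,0],[0,0,0,0,0]]'
python3 -c "
from h import *
delta(.5625,.2141,.018,-17.5)"
```

```text
clock: 11.85
tool_pos: [0.5611, 0.2137, 0.0159]
eef_rot: [0.988, -0.155, -0.001, 0.001]
contact_force: [0.1, -0.9, -0.3]
opening: 0.999
t 11.85 pos [0.5611 0.2137 0.0159] a -17.82 tilt [-0.003 -0.001 -1.   ] F [ 0.1 -0.9 -0.3] open 0.999
delta tool [ 0.0012 -0.0008 -0.0021] yaw -0.0009 rows 0.0
q [-0.31  0.99 -0.23  1.76  0.46  0.45 -1.17]
```

```bash
python3 -m jog '[[0.001,0,-0.002,0,0],[0,0,0,0,1],[0,0,0,0,1],[0,0,0,0,1],[0,0,0,0,1],[0,0,0,0,1],[0,0,0,0,1],[0,0,0,0,1],[0,0,0,0,1]]' 20
python3 -m jog '[[0,0,-0.01,0,1],[0,0,-0.03,0,1],[0,0,-0.04,0,1],[0,0,-0.04,0,1],[0,0,-0.04,0,1],[0,0,-0.04,0,1],[0,0,-0.03,0,1]]'
python3 -c "
from h import *
delta(.5198,-.3298,.24,29.2)
snap('wrist','w5')"
```

```text
clock: 12.75
tool_pos: [0.5632, 0.214, 0.0199]
eef_rot: [0.988, -0.155, 0.0, -0.0]
contact_force: [-0.1, -0.8, 1.5]
opening: 0.547
clock: 13.45
tool_pos: [0.5632, 0.2141, 0.2527]
eef_rot: [0.988, -0.155, 0.001, -0.001]
contact_force: [0.3, -0.4, -2.1]
opening: 0.541
t 13.45 pos [0.5632 0.2141 0.2527] a -17.87 tilt [ 0.002  0.001 -1.   ] F [ 0.3 -0.4 -2.1] open 0.541
delta tool [0.1256 0.531  0.0121] yaw -0.1308 rows 5.5
q [-0.21  0.66 -0.4   1.62  0.3   0.92 -1.03]
```

View pics/w5.png

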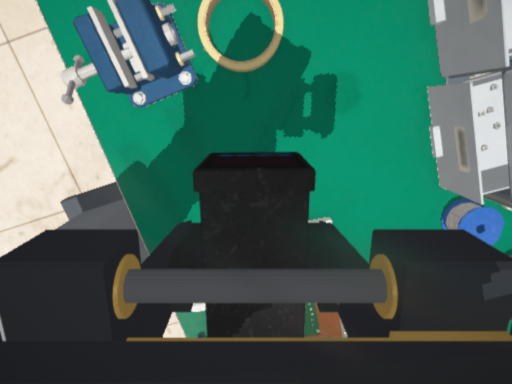

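```bash
python3 -m jog '[[0.004,0.019,0,0,1],[0.009,0.038,0,0,1],[0.009,0.038,0,0,1],[0.009,0.038,0,0,1],[0.009,0.038,0,0,1],[0.009,0.038,0,0,1],[0.009,0.038,0,0,1],[0.009,0.038,0,0,1],[0.009,0.038,0,0,1],[0.009,0.038,0,0,1],[0.009,0.038,0,0,1],[0.009,0.038,0,0,1],[0.009,0.038,0,0,1],[0.009,0.038,0,0,1],[0.004,0.018,0,0,1]]'
python3 -m jog '[[0,0,0.02,-0.0218,1],[0,0,0.02,-0.0218,1],[0,0,0.02,-0.0218,1],[0,0,0.02,-0.0218,1],[0,0,0.02,-0.0218,1],[0,0,0.01,-0.0218,1],[0,0,0,0,1]]'
python3 -c "
from h import *
snap('wrist','w6')
delta(.5198,-.3298,.036,29.2)
snap('side','s6')
snap('top','t6')"
```

```text
clock: 15.0
tool_pos: [0.5169, -0.3348, 0.2493]
eef_rot: [0.987, -0.158, -0.001, 0.001]
contact_force: [-0.1, 0.1, -1.7]
opening: 0.541
clock: 15.7
tool_pos: [0.5173, -0.3295, 0.1379]
eef_rot: [0.968, 0.252, -0.002, -0.001]
contact_force: [0.4, 1.0, -1.2]
opening: 0.542
t 15.75 pos [ 0.5182 -0.3297  0.1391] a 29.04 tilt [-0.002  0.001 -1.   ] F [ 0.4 -0.3 -1.1] open 0.544
delta tool [0.0014 0.001  0.1031] yaw -0.0005 rows 0.0
q [ 0.81  0.86 -0.59  1.67  0.62  0.81  0.44]
```

View pics/w6.png

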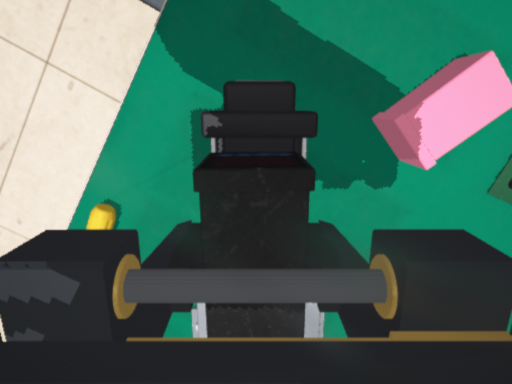

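View pics/s6.png

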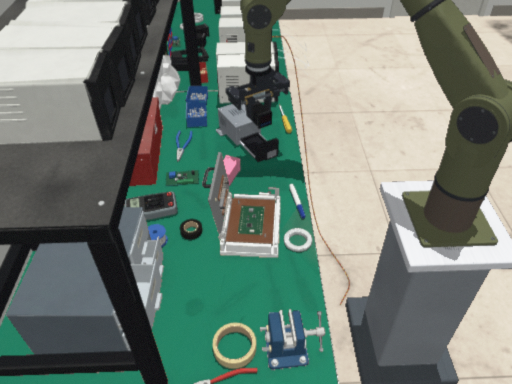

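Run:
```python
from h import *
im=cv2.imread('pics/w6.png');z=cv2.resize(im[75:205,185:335],None,fx=5,fy=5,interpolation=cv2.INTER_CUBIC);z=np.clip(z.astype(float)*2,0,255).astype(np.uint8)
cv2.imwrite('pics/w6z.png',z)
c=r.get_calibration('wrist');print('cam',-np.array(c['R']).T@np.array(c['t']))
```

```text
cam [ 0.48764413 -0.27292173  0.28633297]
```

View pics/w6z.png

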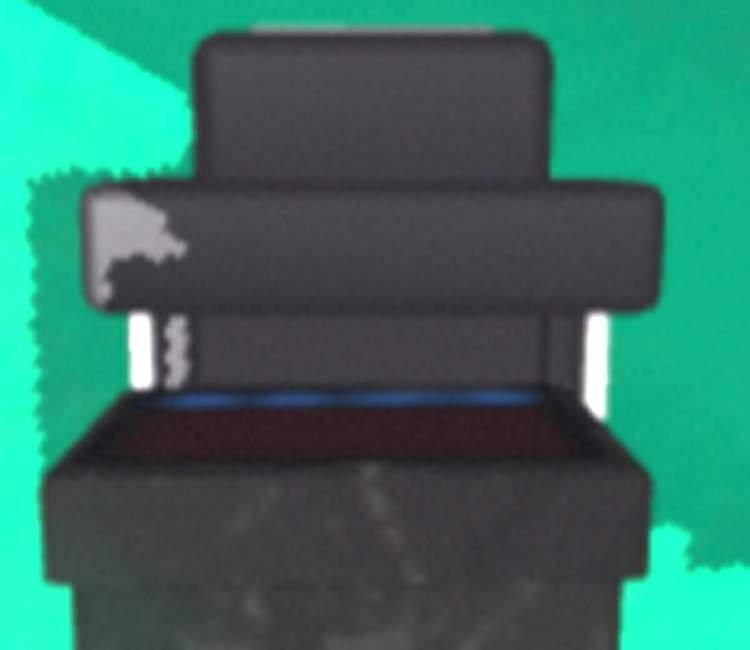

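Run:
```python
from h import *
f=lambda p,k=5:[(185+(p[0]+.5)/k-.5),(75+(p[1]+.5)/k-.5)]
s=r.get_state();R=Ro.from_quat(s['eef_rot']).as_matrix()
# use exact vertical
def T(p,z): 
    X=ray('wrist',f(p),z); return np.round((R.T@(X-s['tool_pos']))[:2],4)
for z in (.062,.066): print('plate z',z,[T(p,z) for p in [(82,250),(665,250),(370,183),(370,313),(120,313),(630,313)]])
print('block',[T(p,.062) for p in [(195,100),(552,100),(370,33)]])
zc=s['tool_pos'][2]+.028;print('con top',[T(p,zc) for p in [(42,510),(652,510),(345,460),(73,620),(620,620)]], 'con bottom front',[T(p,s['tool_pos'][2]-.02) for p in [(170,393),(345,393),(540,393)]])
print('rails',[T(p,.027) for p in [(130,350),(152,350),(587,350),(608,350)]])
```

```text
plate z 0.062 [array([-0.0378, -0.0522]), array([ 0.0442, -0.0522]), array([ 0.0027, -0.0613]), array([ 0.0028, -0.0434]), array([-0.0327, -0.0434]), array([ 0.0397, -0.0434])]
plate z 0.066 [array([-0.0371, -0.0524]), array([ 0.0434, -0.0524]), array([ 0.0027, -0.0614]), array([ 0.0027, -0.0438]), array([-0.0322, -0.0438]), array([ 0.039 , -0.0438])]
block [array([-0.0213, -0.0724]), array([ 0.0277, -0.0724]), array([ 0.0026, -0.0811])]
con top [array([-0.0238, -0.0387]), array([ 0.0232, -0.0386]), array([-0.0004, -0.0426]), array([-0.0218, -0.0298]), array([ 0.0212, -0.0298])] con bottom front [array([-0.0192, -0.0406]), array([-0.0006, -0.0406]), array([ 0.0202, -0.0406])]
rails [array([-0.0364, -0.034 ]), array([-0.0328, -0.034 ]), array([ 0.039, -0.034]), array([ 0.0425, -0.034 ])]
```

```bash
python3 -m jog '[[0.003,0.004,0,0,1],[0,0,0.015,0,1],[0,0,0.015,0,1],[0,0,0.015,0,1],[0,0,0.01,0,1],[0,0,0,0,1]]'
python3 - <<'E'
from h import *
snap('wrist','w7');im=cv2.imread('pics/w7.png');z=cv2.resize(im[75:205,185:335],None,fx=5,fy=5,interpolation=cv2.INTER_CUBIC);z=np.clip(z.astype(float)*2,0,255).astype(np.uint8)
cv2.imwrite('pics/w7z.png',z);delta(.5198,-.3298,.036,29.2)
E
```

```text
clock: 16.45
tool_pos: [0.5222, -0.3312, 0.0824]
eef_rot: [0.968, 0.252, -0.002, -0.001]
contact_force: [-0.3, 0.5, -1.9]
opening: 0.542
t 16.5 pos [ 0.523  -0.3315  0.0836] a 29.22 tilt [-0.002  0.001 -1.   ] F [ 0.2 -0.5 -1.2] open 0.544
delta tool [-0.0019 -0.0029  0.0476] yaw 0.0001 rows 0.0
q [ 0.78  0.94 -0.54  1.68  0.68  0.72  0.4 ]
```

View pics/w7z.png

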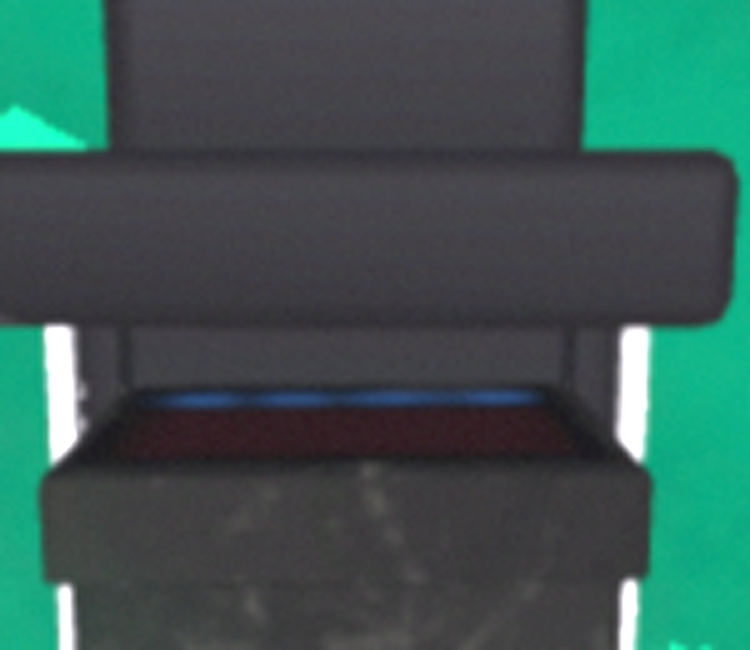

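Run:
```python
from h import *
f=lambda p,k=5:[(185+(p[0]+.5)/k-.5),(75+(p[1]+.5)/k-.5)]
s=r.get_state();R=Ro.from_quat(s['eef_rot']).as_matrix()
def T(p,z): 
    X=ray('wrist',f(p),z); return np.round((R.T@(X-s['tool_pos']))[:2],4)
print('plate',[T(p,.066) for p in [(370,153),(370,325)]],'ribs',[T(p,.027) for p in [(80,370),(125,370),(572,370),(615,370)]])
print('con bottom front',T((345,390),s['tool_pos'][2]-.02),'top',T((345,465),s['tool_pos'][2]+.028))
```

```text
plate [array([ 0.002 , -0.0653]), array([ 0.002 , -0.0481])] ribs [array([-0.035 , -0.0382]), array([-0.0292, -0.0382]), array([ 0.0286, -0.0382]), array([ 0.0342, -0.0382])]
con bottom front [-0.0006 -0.0409] top [-0.0004 -0.0422]
```

```bash
python3 -m jog '[[0,0,0.01,0,1],[0,0,0.01,0,1],[0,0,0.01,0,1],[0,0,0.008,0,1],[0,0,0.004,0,1],[0,0,0.002,0,1],[0,0,0,0,1]]'
python3 -m jog '[[0,0,0.001,0,1],[0,0,0.001,0,1]]';python3 -m jog '[[0,0,0.001,0,1],[0,0,0.001,0,1]]'
```

```text
clock: 17.2
tool_pos: [0.5236, -0.3318, 0.0406]
eef_rot: [0.968, 0.252, -0.0, -0.0]
contact_force: [-0.6, -0.6, -1.1]
opening: 0.543
clock: 17.4
tool_pos: [0.5239, -0.332, 0.0391]
eef_rot: [0.968, 0.252, 0.0, 0.0]
contact_force: [-0.0, -0.8, -0.8]
opening: 0.542
clock: 17.6
tool_pos: [0.5237, -0.3319, 0.0368]
eef_rot: [0.968, 0.252, 0.0, 0.0]
contact_force: [-0.5, -0.3, -1.8]
opening: 0.542
```

```bash
python3 -m jog '[[0,0,0.001,0,1],[0,0,0,0,1]]';python3 -m jog '[[0,0,0.001,0,1],[0,0,0,0,1]]'
python3 -c "
from h import *
snap('wrist','w8');snap('side','s8');im=cv2.imread('pics/s8.png');cv2.imwrite('pics/s8z.png',cv2.resize(im[60:180,190:330],None,fx=5,fy=5))"
```

```text
clock: 17.8
tool_pos: [0.5237, -0.3318, 0.0358]
eef_rot: [0.968, 0.252, 0.0, 0.0]
contact_force: [-0.5, -0.7, 0.1]
opening: 0.548
clock: 18.0
tool_pos: [0.5237, -0.3319, 0.0357]
eef_rot: [0.968, 0.252, -0.0, 0.0]
contact_force: [-2.5, 2.1, 6.3]
opening: 0.543
```

View pics/w8.png

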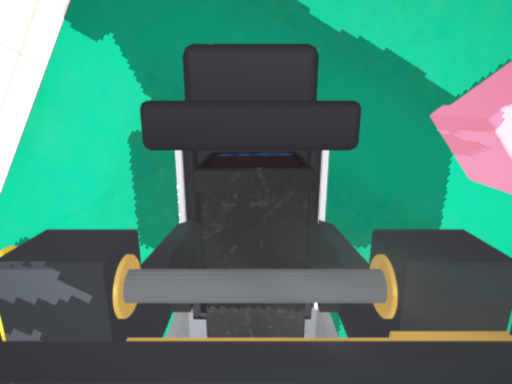

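View pics/s8z.png

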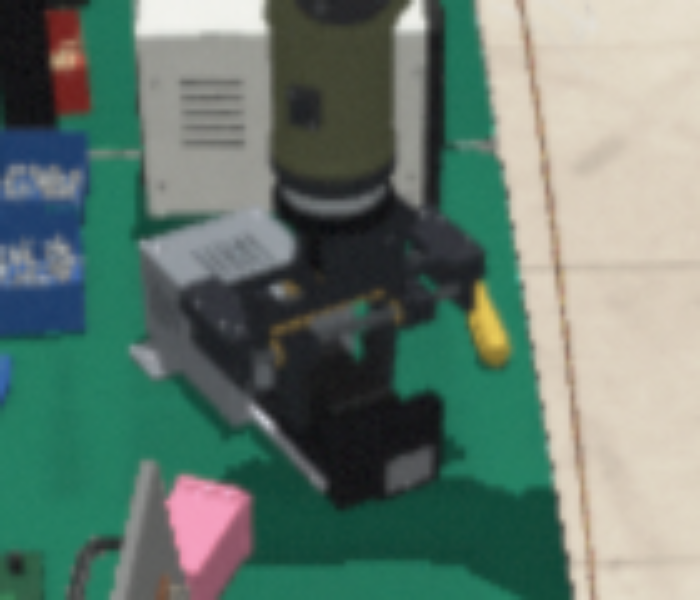

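```bash
python3 -m jog '[[0,0,-0.001,0,0.3],[0,0,0,0,0.2],[0,0,0,0,0.1],[0,0,0,0,0.1],[0,0,0,0,0.1],[0,0,-0.01,0,0.1],[0,0,-0.02,0,0.1],[0,0,-0.03,0,0.1],[0,0,-0.03,0,0.1],[0,0,-0.03,0,0.1],[0,0,0,0,0.1]]'
python3 -c "
from h import *
delta(.4635,-.228,.15,29.2)
snap('wrist','w9');snap('side','s9');im=cv2.imread('pics/s9.png');cv2.imwrite('pics/s9z.png',cv2.resize(im[60:180,190:330],None,fx=5,fy=5))"
```

```text
clock: 19.2
tool_pos: [0.5264, -0.3325, 0.1606]
eef_rot: [0.968, 0.252, 0.003, 0.003]
contact_force: [0.6, -0.6, 0.1]
opening: 0.902
t 19.2 pos [ 0.5264 -0.3325  0.1606] a 29.2 tilt [ 0.008 -0.003 -1.   ] F [ 0.6 -0.6  0.1] open 0.902
delta tool [-0.004  -0.122   0.0098] yaw -0.0 rows 0.0
q [ 0.82  0.84 -0.61  1.64  0.6   0.85  0.47]
```

View pics/w9.png

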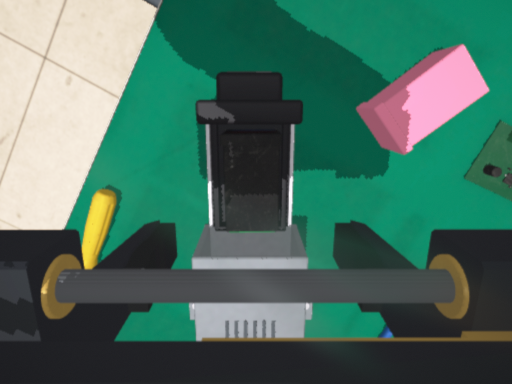

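View pics/s9z.png

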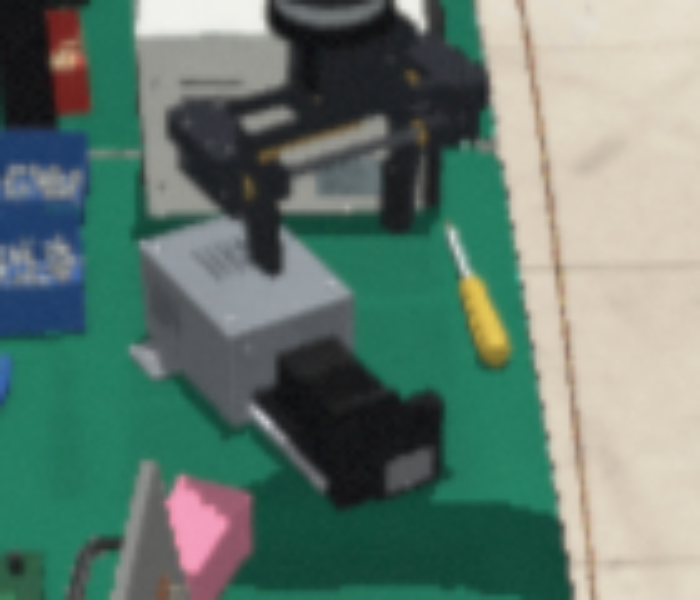

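```bash
python3 -c "
from h import *
im=cv2.imread('pics/w9.png');z=cv2.resize(im[60:240,180:320],None,fx=4,fy=4,interpolation=cv2.INTER_CUBIC);cv2.imwrite('pics/w9z.png',np.clip(z.astype(float)*2,0,255).astype(np.uint8))
delta(.4655,-.2275,.043,29.2)"
```

```text
t 19.3 pos [ 0.5238 -0.3321  0.1566] a 29.2 tilt [ 0.001 -0.001 -1.   ] F [-0.9  0.2 -1.9] open 0.897
delta tool [ 1.000e-04 -1.199e-01  1.135e-01] yaw 0.0 rows 0.0
q [ 0.82  0.84 -0.61  1.64  0.61  0.85  0.47]
```

View pics/w9z.png

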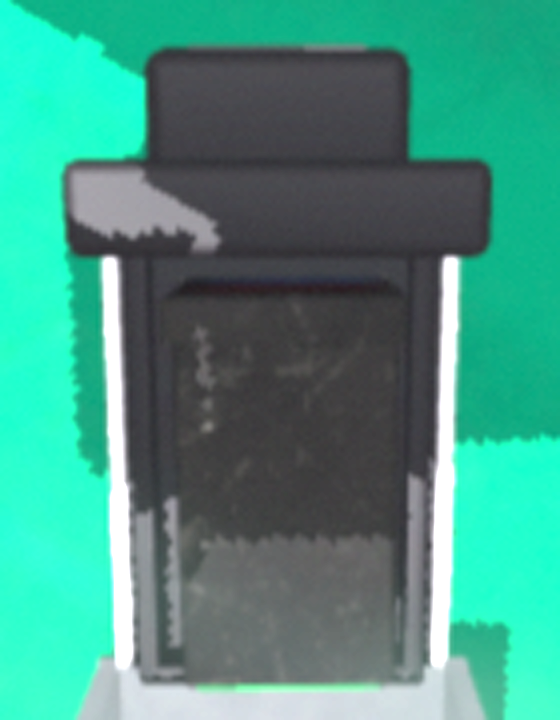

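The controller sits square between the ribs, with its display at the front plate. Now I go in front of the push block.

```bash
python3 -m jog '[[0,-0.02,0,0,1],[0,-0.03,0,0,1],[0,-0.03,0,0,1],[0,-0.03,0,0,1],[0,-0.013,0,0,1],[0,0,0,0,1],[0,0,0.02,0,1],[0,0,0.03,0,1],[0,0,0.03,0,1],[0,0,0.02,0,1],[0,0,0.013,0,1],[0,0,0,0,1]]' 40
python3 -c "
from h import *
delta(.4655,-.2275,.043,29.2)"
```

```text
clock: 20.5
tool_pos: [0.4626, -0.2251, 0.0404]
eef_rot: [0.968, 0.252, -0.002, -0.001]
contact_force: [1.1, -0.3, -0.2]
opening: 0.008
t 20.5 pos [ 0.4626 -0.2251  0.0404] a 29.18 tilt [-0.004  0.    -1.   ] F [ 1.1 -0.3 -0.2] open 0.008
delta tool [ 0.0014  0.0035 -0.0026] yaw -0.0001 rows 0.0
q [ 0.58  0.9  -0.36  2.02  0.85  0.38  0.04]
```

```bash
python3 -m jog '[[0.001,0.004,-0.002,0,1],[0,0.004,0,0,1],[0,0.004,0,0,1],[0,0.004,0,0,1],[0,0.004,0,0,1],[0,0.003,0,0,1],[0,0.003,0,0,1],[0,0.003,0,0,1],[0,0.003,0,0,1]]'
python3 -m jog '[[0,0.005,0,0,1],[0,0.005,0,0,1],[0,0.005,0,0,1],[0,0.005,0,0,1],[0,0.005,0,0,1],[0,0.005,0,0,1],[0,0.005,0,0,1],[0,0.005,0,0,1],[0,0.005,0,0,1],[0,0.005,0,0,1],[0,0.005,0,0,1]]'
python3 -c "
from h import *
delta(.5326,-.352,.043,29.2)"
```

```text
clock: 21.4
tool_pos: [0.4795, -0.251, 0.0447]
eef_rot: [0.968, 0.253, -0.001, -0.001]
contact_force: [-2.2, 3.3, 3.9]
opening: 0.008
clock: 22.5
tool_pos: [0.5069, -0.3001, 0.0447]
eef_rot: [0.968, 0.252, -0.0, -0.0]
contact_force: [-2.6, 5.3, 3.0]
opening: 0.003
t 22.5 pos [ 0.5069 -0.3001  0.0447] a 29.21 tilt [-0.  0. -1.] F [-2.6  5.3  3. ] open 0.003
delta tool [-0.0029  0.0579  0.0017] yaw 0.0 rows 0.0
q [ 0.73  0.96 -0.49  1.79  0.77  0.59  0.27]
```

```bash
python3 -m jog '[[0,0.004,0,0,1],[0,0.004,0,0,1],[0,0.004,0,0,1],[0,0.004,0,0,1],[0,0.004,0,0,1],[0,0.004,0,0,1],[0,0.004,0,0,1],[0,0.004,0,0,1],[0,0.004,0,0,1],[0,0.004,0,0,1],[0,0.003,0,0,1],[0,0.003,0,0,1]]'
python3 -m jog '[[0,0.002,0,0,1],[0,0.002,0,0,1],[0,0.002,0,0,1],[0,0,0,0,1]]'
python3 -c "
from h import *
delta(.5326,-.352,.043,29.2)"
```

```text
clock: 23.7
tool_pos: [0.529, -0.3396, 0.0447]
eef_rot: [0.968, 0.252, -0.001, -0.001]
contact_force: [-2.7, 6.1, 4.4]
opening: 0.004
clock: 24.1
tool_pos: [0.5321, -0.3453, 0.0447]
eef_rot: [0.968, 0.252, -0.0, -0.0]
contact_force: [-2.8, 5.2, 3.4]
opening: 0.006
t 24.1 pos [ 0.5321 -0.3453  0.0447] a 29.19 tilt [-0.001  0.    -1.   ] F [-2.8  5.2  3.4] open 0.006
delta tool [-0.0029  0.0061  0.0017] yaw -0.0 rows 0.0
q [ 0.78  1.01 -0.53  1.64  0.73  0.7   0.39]
```

```bash
python3 -m jog '[[0,0.002,0,0,1],[0,0.002,0,0,1],[0,0.001,0,0,1]]'
python3 -m jog '[[0,0.001,0,0,1],[0,0.001,0,0,1]]'
python3 -m jog '[[0,0.001,0,0,1],[0,0.001,0,0,1]]'
python3 -m jog '[[0,0.001,0,0,1],[0,0.001,0,0,1]]'
```

```text
clock: 24.4
tool_pos: [0.5344, -0.3493, 0.0447]
eef_rot: [0.968, 0.252, -0.0, -0.001]
contact_force: [-4.4, 5.8, 4.3]
opening: 0.004
clock: 24.6
tool_pos: [0.5352, -0.3508, 0.0448]
eef_rot: [0.968, 0.252, -0.001, -0.001]
contact_force: [-3.4, 6.0, 4.3]
opening: 0.008
clock: 24.8
tool_pos: [0.5359, -0.3521, 0.0447]
eef_rot: [0.968, 0.252, -0.001, -0.001]
contact_force: [-5.4, 7.2, 5.7]
opening: 0.002
clock: 25.0
tool_pos: [0.5361, -0.3524, 0.0447]
eef_rot: [0.968, 0.253, -0.002, -0.002]
contact_force: [-7.3, 9.8, 7.9]
opening: 0.005
```

```bash
python3 -m jog '[[0,0.001,0,0,1],[0,0.001,0,0,1],[0,0.001,0,0,1],[0,0.001,0,0,1],[0,0,0,0,1]]'
python3 -m jog '[[0,-0.005,0,0,1],[0,-0.005,0,0,1],[0,-0.005,0,0,1],[0,-0.005,0,0,1],[0,-0.005,0,0,1],[0,-0.005,0,0,1],[0,0,0,0,1]]'
python3 -c "
from h import *
delta(.5326,-.352,.043,29.2)"
```

```text
clock: 25.5
tool_pos: [0.5363, -0.3529, 0.0446]
eef_rot: [0.967, 0.253, -0.003, -0.005]
contact_force: [-9.9, 14.4, 11.9]
opening: 0.005
clock: 26.2
tool_pos: [0.525, -0.3322, 0.0449]
eef_rot: [0.968, 0.252, 0.0, 0.0]
contact_force: [0.2, 0.9, 1.5]
opening: 0.005
t 26.2 pos [ 0.525  -0.3322  0.0449] a 29.23 tilt [ 0.    -0.001 -1.   ] F [0.2 0.9 1.5] open 0.005
delta tool [-0.003   0.0209  0.0019] yaw 0.0001 rows 0.0
q [ 0.77  0.99 -0.52  1.69  0.74  0.66  0.36]
```

```bash
python3 -m jog '[[0,-0.01,0,0,1],[0,-0.015,0,0,1],[0,-0.02,0,0,1],[0,-0.02,-0.01,0,1],[0,-0.02,-0.03,0,1],[0,-0.02,-0.04,0,1],[0,-0.03,-0.04,0,1],[0,-0.03,-0.03,0,1],[0,-0.03,-0.02,0,1],[0,-0.03,0,0,1],[0,-0.03,0,0,1],[0,-0.03,0,0,1],[0,0,0,0,1],[0,0,0,0,1],[0,0,0,0,1],[0,0,0,0,1],[0,0,0,0,1]]'
python3 -c "
from h import *
delta(.5326,-.352,.043,29.2)
snap('top','t10');im=cv2.imread('pics/t10.png');cv2.imwrite('pics/t10z.png',cv2.resize(im[130:250,160:420],None,fx=3,fy=3))
snap('side','s10');im=cv2.imread('pics/s10.png');cv2.imwrite('pics/s10z.png',cv2.resize(im[80:260,190:330],None,fx=3.2,fy=3.2))"
```

```text
clock: 27.9
tool_pos: [0.3862, -0.0841, 0.2146]
eef_rot: [0.968, 0.251, 0.0, -0.0]
contact_force: [-0.3, -0.3, 0.0]
opening: 0.006
t 27.9 pos [ 0.3862 -0.0841  0.2146] a 29.11 tilt [ 0.  0. -1.] F [-0.3 -0.3  0. ] open 0.006
delta tool [-0.0024  0.3053  0.1716] yaw -0.0002 rows 0.0
q [ 0.53  0.51 -0.64  2.23  0.57  0.56 -0.04]
```

View pics/t10z.png

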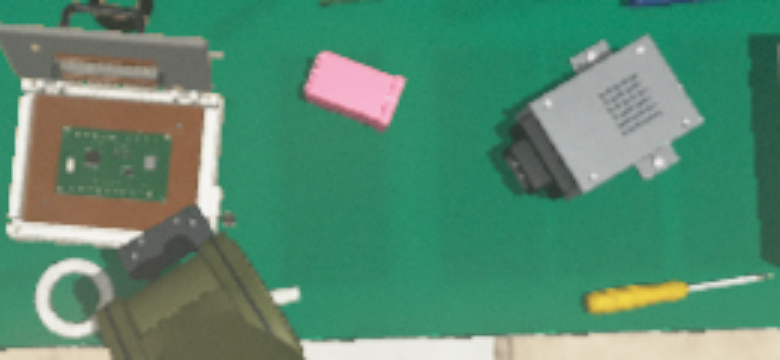

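View pics/s10z.png

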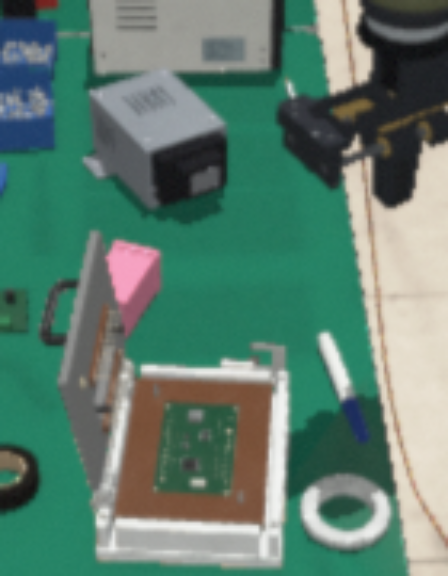

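```bash
python3 -c "
from h import *
a=cv2.imread('pics/top1.png').astype(int);b=cv2.imread('pics/t10.png').astype(int);d=abs(a-b).max(2)
print('dock',d[130:210,310:410].max(),(d[130:210,310:410]>40).sum(),'driver',(d[215:240,350:415]>40).sum())
a=cv2.imread('pics/side1.png').astype(int);b=cv2.imread('pics/s10.png').astype(int);d=abs(a-b).max(2)
print('side ring/marker',(d[180:255,278:320]>60).sum(), 'dock',(d[95:150,210:268]>40).sum())
s=r.get_state();print(s['clock'],s['contact_force']);r.finish_job()"
```

```text
dock 22 0 driver 1
side ring/marker 80 dock 0
28.0 [-0.52164318 -0.86443703  0.24202569]
the job is handed in; nothing more can be done
```

The job is done and handed in at 28.0 s of the 72 s allowed.

- **Opening:** I pushed the closed tray to its stop with about 18 N along the slide, then backed off. It sprang fully out.
- **Placing:** I gripped the black controller across its width, carried it over and set it upright in the nest with its display towards the front plate, then let go. A wrist picture showed it square between the ribs.
- **Closing:** I pushed the tray back to its stop. The fingers stopped about 3 mm short of where they had on opening, as the two stop depths predict. The force there was about 17 N. When I withdrew, the force fell to nearly zero.

**Last checks:**
- **Tray:** About 2 s after I let go, it was still in. The dock areas of the top and side pictures matched those taken at the start, with no pixel changed by more than 40 levels.
- **Screwdriver:** It was unchanged, with one pixel over the threshold.
- **Ring and marker:** The side-view comparison found 80 changed pixels here. They are probably the arm's shadow, because both pieces looked to be in place, but I did not measure their positions.

The cameras and the contact readings put the tray at slightly different places along its slide, by about 3 mm. I settled this with wrist pictures, which showed about 6 mm between the front plate and the display just before lowering.

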